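# Seat a die tray on its base module until both catches hold

## Robot

A 6-joint arm with a two-finger parallel gripper is mounted at the origin on the work surface. World frame = base frame: x ahead of the robot, y to its left, z up, the work surface at z = 0. Lengths are in m, angles in degrees, forces in N, time in s.
With the tool pointing down it reaches from about 0.35 to 0.875 m from the base axis. Payload 4.2 kg.
Tool frame: the origin (TCP) lies midway between the tips of the shut fingers; the grasp point (between the pads) lies 19 mm behind it (arm.hold_point_z is the z of the grasp point in the tool frame, in m); z points along the fingers, y is the line along which they close (so a half turn about z gives the same grasp; the last joint's range is limited). The gripper opens to 85 mm and grips with 20 to 120 N. Pads are 22 mm wide; open, the fingers measure 114 mm over their backs; the gripper's body (76 mm by 85 mm) begins 54 mm behind the grasp point. The pads swing forward as they close: fully open they stand 13 mm farther back than shut.
Start: joints at [91.88, 22.042, 0.453, 0, -68.411, -14.817], TCP at [0.14, 0.609, 0.231] pointing down, gripper open.
Joint ranges: [-179.83, 179.83], [-69.29, 118.12], [-61.27, 80.66], [-181.25, 117.63], [-171.15, -9.14], [-177.46, 177.46]. Speed limits (degrees/s): [159.86, 159.86, 180, 180, 180, 180].

## Interface

Orientations are given as [roll, pitch, yaw] about the fixed x, y, z axes, in that order (R = Rz(yaw) Ry(pitch) Rx(roll)).
In Python, from plant import sense, eyes, ticket, arm gives the robot as it stands.
- The arm moves only by the shell command python3 -m inch 'ROWS' [OPENING]. ROWS is JSON, a list of rows, each a list of 2 entries, a list of its own where there are three numbers: the shift along the world's x, y, z in mm, then the turn about the world's z in degrees. In form: [[[dx, dy, dz], twist], ...]. A call has 1 to 20 rows; each row shifts and turns the commanded pose from where the row before left it; what a row does not reach is not made up. A row lasts 1/10 s, in which the tool goes at most 50 mm and 8.59 degrees, less where a joint would pass 70% of its speed; a pose out of reach is approached as far as the arm can. A call with a gripper value outside its range is refused whole. OPENING is the opening, from 0 (shut) to 1 (fully open), set as the call begins (- or left out, the last holds). The fingers move at their own pace and stop on an object; the grip force is fixed at half the most. Time passes only in rows, so rows that do not move let the fingers close. It gives the time, the measured TCP pose, the force, the opening and the grip force at its end, in the units of the state.
- sense(): the state, without advancing time (a new reading comes with each control period).
- eyes.capture(name): name is "side" or "top" or "wrist"; returns a dict with "image" (400x640x3 uint8, blue, green, red), "z_map" (400x640 float32, m along the optical axis (not along the pixel's ray), 0 where there is no reading), "mtx" (3x3 intrinsics, pixels), "R" (3x3) and "t" (3): a world point X has camera coordinates R X + t. Camera axes: x right, y down, z forward; pixel columns grow to the right and rows downward; lengths in m; the calibration is good to about 2 mm. A picture is of the moment at which its call begins.
- ticket.close_job(): hands the job in; it is judged then, once.
Trained networks look in a picture, given as the dict that the camera call returned (one of the last four; its "shot" number tells which), for a name from the list of things; names that differ only in an ending like _2 or _b are one class to them, and where a whole thing is asked for, a point or a joint stands for the part that bears it (a point fixed in the world has none). Each returns a list of dicts, best first, with "confidence" (0 to 1); they miss things now and then, are a little off and sometimes report something else, mostly with a low value. They report only what shows in the picture. A call takes as long as a camera call.
- eyes.spot_in(picture, thing): "rect" ([centre column, centre row, width, height] in pixels, round what is visible of it).
- eyes.trace(picture, thing): "pixels" (400x640 bool, what is visible of it) and "rect" ([centre column, centre row, width, height] in pixels, round what is visible of it).
- eyes.place_of(picture, thing): "centre" ([column, row] in pixels: a listed point, or the origin of a listed thing).
The state is a dict: "t": time; "joint_pos": joint angles; "qd": joint speeds; "joint_efforts": joint torques, N m; "position": TCP position; "tcp_rot": TCP orientation; "ft_force": force on the tool from outside, world axes, zero at the start; "torque": the same for the moment, N m; "opening": finger opening in m; "finger_force": force on a finger pad.
Only numpy, scipy, OpenCV 4.12 (cv2) and the standard library are available. Lean on these libraries where they do the work, as an engineer would, in place of code of your own. Each camera call takes 0.05 s, during which the arm holds its last target. There are 200 camera calls.

## Task

Carry the tray of tooling level by its arch handle and stack it on the base module that stands, with some play, in the metal dock: feel for the place where its four corner lugs drop into the base's corner sockets, without dropping the tray or forcing it. Then press it straight down until it is fully home under the sprung catches at both ends and let go, with the die and the tin still in it and the glue bottle, loupe and weight left where they stand.

Things in the scene. Friction and masses are not known exactly. Their poses are not given: they have to be found in the camera images.
- tray: Grey plastic carry tray, 226 (x, its length) x 156 (y) x 66 mm high to the rim, arch handle along x over the middle partition up to 128 mm. Stands on four corner lugs 18 mm long. About 0.5 kg empty, 0.73 kg loaded (varies a little). Origin: centre, level with the lugs' tips; z up. Same either way round. Rigid, loose.
- tray_grip (a point): Centre of the tray handle's grip bar, 118 mm above the lugs' tips. The bar runs along the tray's x: 156 mm long, 24 mm thick (y), 20 mm high, clear space under it; its posts stand at x = +-66 mm.
- lug (a point): Middle of the tip of one tray lug. The four lugs are square, 14 x 14 mm, at x = +-98, y = +-63 mm, square-edged with no lead-in; the tray's flat underside is 18 mm above the tips.
- dock: Flat aluminium dock screwed to the bench, 300 (x) x 176 (y) mm, low side rails and end stops. The grey base module (open bin 224 x 154 x 90 mm, its top 95 mm above the bench) stands loosely in it, square with it but off its middle by up to 7 mm in x and 2.5 mm in y; its own place is not measured. About 12 N sideways shifts it. Origin: dock's centre, at bench level; z up.
- dock_socket (a point): Where one base socket's mouth would be if the module stood in the dock's middle. Four sockets at x = +-98, y = +-63 mm of the module: square, 16 x 16 mm, 20 mm deep, 1 mm play round a lug, no lead-in, in flat corner blocks 28 x 28 mm, 95 mm above the bench. Home: tray parallel (either way round), underside on the blocks, lug tips 77 mm above the bench.
- dock_catch (a point): Top of one catch hook, if the module stood in the middle: a black sprung tongue 44 mm wide at each end (x = +-117 of the module), 110 mm above the bench. Both snap over the tray's end ledges as it goes down: first touch 10 mm above home (lugs 8 mm in), hardest 6 to 3 mm above home, bearing 20 to 28 N together, the tray's 7 N weight included; then easy, home.
- die: Punch die lying in the tray beside the partition: steel bar 150 x 26 x 26 mm with a row of short pins, about 0.14 kg, loose. Origin: centre of its underside.
- tin: Round closed aluminium tin, 52 mm across, 30 mm high, about 0.09 kg, loose in the other side of the tray. Origin: centre of its underside.
- glue: White glue bottle, 52 mm across, 105 mm tall, standing between and beyond the tray and base. Bystander. Origin: centre of its underside.
- loupe: Folding linen loupe standing open, dark steel, 36 x 36 x 47 mm, between the tray and base. Bystander. Origin: centre of its underside.
- weight: Steel bookbinder's weight, 50 x 80 x 40 mm, 1.1 kg, near the robot between tray and base. Bystander. Origin: centre of its underside.

How it is judged (in metres and radians):
On the way, in this order (a step that is already met when the one before it is completed fails the run):
1. the tray is lifted clear of the bench (height (world z) of tray above 0.05 m), for 0.1 s.
2. the lugs have dropped into the sockets (5 mm or more deep, tray level and square with the base) (z of tray in the frame of dock between 0.065 and 0.09 m and horizontal distance between tray and dock below 0.014 m and angle between the x axis of tray and the x axis of dock, either way round below 0.05 rad and angle between the z axis of tray and the z axis of dock, either way round below 0.06 rad), for 0.05 s.
At the end, for the whole second after the job is handed in: the tray sits level and square on the base module in the dock with all four lugs fully in their sockets, the tips within 1.5 mm of the home height (77 mm above the bench), under both catches, released and at rest, with the die and the tin still lying in it (z of tray in the frame of dock between 0.075 and 0.0785 m and horizontal distance between tray and dock below 0.014 m and angle between the x axis of tray and the x axis of dock, either way round below 0.03 rad and angle between the z axis of tray and the z axis of dock, either way round below 0.015 rad and linear speed of tray below 0.01 m/s and z of die in the frame of tray between 0.015 and 0.035 m and horizontal distance between die and tray below 0.08 m and z of tin in the frame of tray between 0.015 and 0.035 m and horizontal distance between tin and tray below 0.1 m); the robot touches nothing.
It fails at once if the tray bears on the base with over 40 N (forced, or dropped onto it) (contact force between tray and dock above 40 N).
It fails at once if the tray is let fall onto the base (over 0.3 m/s close above it) (linear speed of tray above 0.3 m/s and horizontal distance between tray and dock below 0.03 m and z of tray in the frame of dock below 0.105 m).
It fails at once if the tray is tilted more than 15 degrees (angle between tray's own z axis and vertical above 0.26 rad).
It fails at once if the glue bottle, the loupe or the weight is moved more than 25 mm (distance of any of glue, loupe, weight from where it was at the start of the episode above 0.025 m).
It also fails if it takes over 72 s, if anything falls off the work surface, if the arm or the gripper's body presses on something with over 40 N, if the wrist force passes 120 N, or if a joint passes its speed limit or range.

## Working session

There is one attempt and no reset: what is moved stays moved. The work goes in short steps, Python scripts to look and compute and a shell command to move; the robot and the scene stay as the last step left them, time stands still between calls to the robot, and variables do not carry over. Pictures are saved under pics/ and viewed, at most 10 in all, crops included, and the job is handed in when it is done.

```bash
mkdir -p pics; ls; cat > h.py <<'E'
import numpy as np, cv2
from plant import sense, eyes, ticket, arm
def world(p,uv,z=None):
    K,R,t=p["mtx"],p["R"],np.array(p["t"]).ravel()
    d=R.T@np.linalg.inv(K)@np.array([uv[0],uv[1],1.0]); c=-R.T@t
    return c+d*(z-c[2])/d[2]
def cloud(p):
    K,R,t=p["mtx"],p["R"],np.array(p["t"]).ravel()
    Z=p["z_map"];v,u=np.indices(Z.shape)
    P=np.stack([(u-K[0,2])/K[0,0]*Z,(v-K[1,2])/K[1,1]*Z,Z],-1)
    return (P-t)@R
E
python3 - <<'E'
from h import *
s=sense(); print({k:np.round(v,3).tolist() for k,v in s.items()})
for n in("top","side"):
    p=eyes.capture(n); cv2.imwrite(f"pics/{n}0.png",p["image"])
    np.savez(n,**{k:v for k,v in p.items()})
    for th,z in [("tray",0),("tray_grip",.118),("dock",0),("dock_socket",.095),("dock_catch",.11),("lug",0),("glue",0),("loupe",0),("weight",0),("die",.02),("tin",.02)]:
        for r in eyes.place_of(p,th)[:5]:
            print(n,th,round(r["confidence"],2),np.round(r["centre"],1),np.round(world(p,r["centre"],z),4))
E
```

```text
pics
{'t': 0.0, 'joint_pos': [91.878, 22.091, 0.379, -0.029, -68.411, -14.815], 'qd': [-0.057, 0.026, 0.008, 0.181, -0.059, 0.005], 'joint_efforts': [-0.0, -39.229, 18.84, 4.186, -0.005, -0.0], 'position': [0.14, 0.609, 0.23], 'tcp_rot': [179.874, -0.006, -12.948], 'ft_force': [-0.217, 1.362, 0.077], 'torque': [0.01, 0.024, 0.058], 'finger_force': 0.0, 'opening': 0.085}
top tray 0.92 [399.5 207.1] [ 0.5668 -0.2129  0.    ]
top tray_grip 0.73 [411.3 200.2] [ 0.5651 -0.2168  0.118 ]
top dock 0.92 [237.4 236.8] [0.4978 0.2037 0.    ]
top dock_socket 0.69 [200.7 193.1] [0.5945 0.2765 0.095 ]
top dock_catch 0.57 [221.6 179.7] [0.6228 0.2248 0.11  ]
top lug 0.8 [365.1 178.1] [ 0.6447 -0.1269  0.    ]
top glue 0.95 [322.2 144.3] [ 0.7375 -0.0171  0.    ]
top loupe 0.5 [317.5 205.8] [ 0.5738 -0.0013  0.    ]
top weight 0.64 [315.5 263.2] [0.4276 0.0067 0.    ]
top weight 0.52 [221.4 178.2] [0.6505 0.2464 0.    ]
top die 0.89 [382.3 207.1] [ 0.5646 -0.165   0.02  ]
top tin 0.62 [414.4 200.4] [ 0.5804 -0.2476  0.02  ]
side tray 0.84 [391.5 279.8] [ 0.572  -0.2043  0.    ]
side tray_grip 0.6 [395.9 234.4] [ 0.5694 -0.208   0.118 ]
side dock 0.68 [250.5 214. ] [0.5084 0.2179 0.    ]
side dock_socket 0.89 [256.5 161.9] [0.5958 0.2987 0.095 ]
side dock_catch 0.88 [280.5 166.2] [0.6075 0.2041 0.11  ]
side dock_catch 0.36 [375.4 270.8] [ 0.4673 -0.2456  0.11  ]
side lug 0.81 [386.  248.1] [ 0.6478 -0.1261  0.    ]
side glue 0.73 [372.3 215. ] [ 0.7318 -0.0099  0.    ]
side loupe 0.67 [326.4 241.2] [ 0.5682 -0.0106  0.    ]
side weight 0.93 [273.9 266. ] [0.4232 0.0028 0.    ]
side die 0.83 [375.4 265.5] [ 0.5641 -0.166   0.02  ]
side tin 0.66 [408.8 280.8] [ 0.5756 -0.2438  0.02  ]
```

View pics/top0.png

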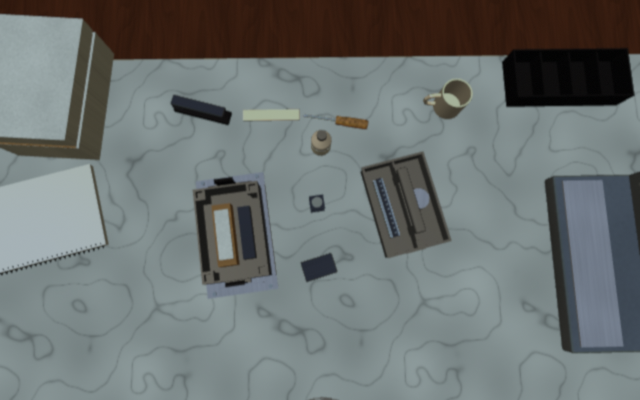

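View pics/side0.png

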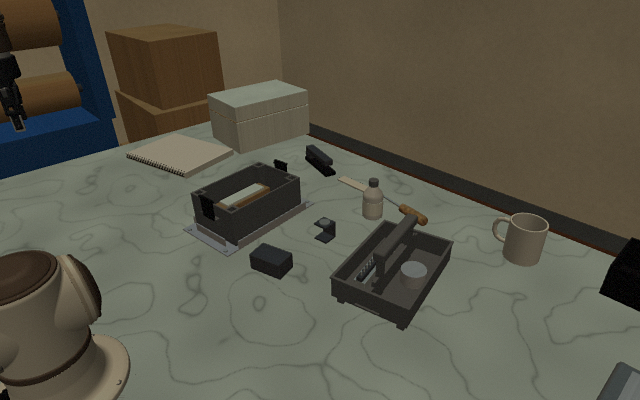

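The top view shows the tray at about (405,205), the base in the dock at (235,235), and the loupe, weight and glue between them at (317,203), (319,267) and (321,142). The side view confirms this. Next I'll refine the poses from depth.

```bash
python3 - <<'E'
from h import *
for n in("top","side"):
    p=np.load(n+".npz"); C=cloud(p)
    def sel(x0,x1,y0,y1,z0,z1):
        m=(C[...,0]>x0)&(C[...,0]<x1)&(C[...,1]>y0)&(C[...,1]<y1)&(C[...,2]>z0)&(C[...,2]<z1)&(p["z_map"]>0)
        return C[m]
    for name,b in [("handle",(.4,.75,-.36,-.06,.105,.14)),("trayrim",(.4,.75,-.4,-.06,.055,.075)),("base",(.3,.7,.05,.38,.085,.102)),("catch",(.3,.7,.05,.38,.104,.13)),("plate",(.3,.7,.05,.38,.003,.02)),("dockall",(.3,.7,.05,.38,.003,.13))]:
        P=sel(*b)
        if len(P)<5: print(n,name,len(P));continue
        r=cv2.minAreaRect((P[:,:2]*1000).astype(np.float32))
        print(n,name,len(P),np.round(r[0],1),np.round(r[1],1),round(r[2],2),"zmed",np.round(np.percentile(P[:,2],[10,50,90]),4))
    P=sel(.3,.7,.05,.38,.104,.13); print(P[:8].round(3).tolist())
E
```

```text
top handle 768 [ 565.  -213.7] [156.1  26.1] 13.53 zmed [0.1234 0.1282 0.1307]
top trayrim 1244 [ 565.4 -214.4] [231.7 162.2] 13.87 zmed [0.058  0.0659 0.0694]
top base 1004 [501.9 206.9] [240.4 154.9] 7.07 zmed [0.0891 0.0949 0.0977]
top catch 188 [502.  206.3] [251.3  44.9] 6.89 zmed [0.1078 0.1124 0.1154]
top plate 4775 [500.1 215.2] [328.9 399.4] 89.95 zmed [0.0034 0.0074 0.0127]
top dockall 9386 [500.1 215.2] [328.9 399.4] 89.95 zmed [0.0039 0.0168 0.0931]
[[0.627, 0.204, 0.117], [0.628, 0.202, 0.114], [0.629, 0.201, 0.109], [0.626, 0.221, 0.114], [0.626, 0.219, 0.113], [0.626, 0.217, 0.112], [0.625, 0.213, 0.116], [0.626, 0.212, 0.114]]
side handle 852 [ 564.9 -212.9] [157.9  24.4] 14.11 zmed [0.115  0.1267 0.1282]
side trayrim 1823 [ 566.1 -211.7] [237.  162.8] 14.37 zmed [0.0571 0.0642 0.0667]
side base 1170 [500.6 209. ] [245.9 159.4] 7.34 zmed [0.0865 0.0924 0.0958]
side catch 128 [502.  207.7] [253.4  45.2] 6.74 zmed [0.1058 0.111  0.113 ]
side plate 1100 [479.9 243.2] [373.2 268.7] 10.71 zmed [0.0035 0.0104 0.0186]
side dockall 6845 [479.9 243.2] [373.2 268.7] 10.71 zmed [0.013  0.058  0.0929]
[[0.62, 0.245, 0.113], [0.621, 0.241, 0.114], [0.616, 0.243, 0.112], [0.618, 0.242, 0.112], [0.62, 0.239, 0.112], [0.622, 0.238, 0.112], [0.623, 0.234, 0.113], [0.626, 0.235, 0.111]]
```

```bash
python3 -m inch '[[[10,-20,0],0.7],[[21,-41,1],1.3],[[21,-41,1],1.3],[[21,-41,1],1.3],[[21,-41,1],1.3],[[21,-41,1],1.3],[[21,-41,1],1.3],[[21,-41,1],1.3],[[21,-41,1],1.3],[[21,-41,1],1.3],[[21,-41,1],1.3],[[21,-41,1],1.3],[[21,-41,1],1.3],[[21,-41,1],1.3],[[21,-41,1],1.3],[[21,-41,1],1.3],[[21,-41,1],1.3],[[21,-41,1],1.3],[[21,-41,1],1.3],[[21,-41,1],1.3]]'; python3 -m inch '[[[10,-20,0],0.7],[[6,-4,0],0.7],[[0,0,0],0]]'
python3 - <<'E'
from h import *
s=sense(); print(np.round(s["position"],4),s["tcp_rot"],s["joint_pos"],s["ft_force"])
p=eyes.capture("wrist"); cv2.imwrite("pics/w0.png",p["image"])
C=cloud(p);print(C[...,2].max())
m=(p["z_map"]>0)&(C[...,2]>.11)&(C[...,2]<.14)&(np.linalg.norm(C[...,:2]-[.565,-.2135],axis=-1)<.1)
P=C[m];print(len(P),cv2.minAreaRect((P[:,:2]*1000).astype(np.float32)),np.median(P[:,2]))
for th,z in (("tray_grip",.118),("tray",0)):
  for r in eyes.place_of(p,th)[:2]: print(th,r,world(p,r["centre"],z))
E
```

```text
t: 3.2
position: [0.5495, -0.1918, 0.2504]
tcp_rot: [180.0, -0.0, 12.5]
ft_force: [1.3, 0.9, 0.2]
opening: 0.0857
finger_force: 0.0
t: 3.5
position: [0.5652, -0.2143, 0.2497]
tcp_rot: [-180.0, 0.0, 13.8]
ft_force: [-0.6, 0.6, 0.6]
opening: 0.0853
finger_force: 0.0
[ 0.5652 -0.2143  0.2497] [-1.79976230e+02  3.94387282e-02  1.37961343e+01] [-5.44415508e+00  1.93839817e+01 -8.78917334e-01 -1.00665857e-02
 -6.97821702e+01  1.09243764e+02] [-0.56542228  0.55013921  0.59305347]
0.39146847282710884
5096 ((567.0894775390625, -211.0264892578125), (155.04270935058594, 24.055208206176758), 13.925298690795898) 0.1269160401113802
tray_grip {'centre': [318.4, 185.8], 'confidence': 0.71} [ 0.56418145 -0.21350252  0.118     ]
tray {'centre': [318.8, 153.9], 'confidence': 0.62} [ 0.56837321 -0.21286343  0.        ]
```

```bash
python3 -m inch '[[[0,0.5,-15],0],[[0,0.5,-25],0],[[0,0.5,-25],0],[[0,0,-25],0],[[0,0,-25],0],[[0,0,-20],0],[[0,0,-12],0],[[0,0,-5],0],[[0,0,0],0]]'; python3 -m inch '[[[0,0,0],0],[[0,0,0],0],[[0,0,0],0],[[0,0,0],0],[[0,0,0],0],[[0,0,0],0],[[0,0,0],0],[[0,0,0],0],[[0,0,0],0],[[0,0,0],0]]' 0
python3 - <<'E'
from h import *
p=eyes.capture("wrist"); cv2.imwrite("pics/w1.png",p["image"])
E
```

```text
t: 4.55
position: [0.5649, -0.2119, 0.0985]
tcp_rot: [180.0, 0.0, 13.9]
ft_force: [0.5, 0.2, 0.1]
opening: 0.0856
finger_force: 0.0
t: 5.55
position: [0.5652, -0.2126, 0.0989]
tcp_rot: [180.0, -0.0, 13.9]
ft_force: [-1.6, -0.5, 5.6]
opening: 0.0231
finger_force: 60.4
```

View pics/w1.png

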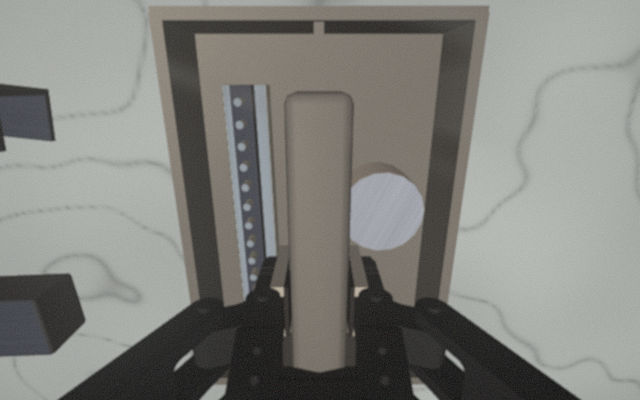

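The picture shows the bar held between the fingers at about (320,270), with the die at (250,190) and the tin at (385,210) in the tray. I'll lift it gently.

```bash
python3 -m inch '[[[0,0,2],0],[[0,0,4],0],[[0,0,8],0],[[0,0,14],0],[[0,0,18],0],[[0,0,20],0],[[0,0,20],0],[[0,0,20],0],[[0,0,18],0],[[0,0,14],0],[[0,0,10],0],[[0,0,7],0],[[0,0,4],0],[[0,0,1],0],[[0,0,0],0],[[0,0,0],0]]'
python3 - <<'E'
from h import *
s=sense(); print(np.round(s["position"],4),s["tcp_rot"],s["ft_force"],s["torque"])
p=eyes.capture("top"); C=cloud(p)
for lo,hi in((.26,.30),(.2,.24)):
  m=(p["z_map"]>0)&(C[...,2]>lo)&(C[...,2]<hi)&(np.linalg.norm(C[...,:2]-[.565,-.2135],axis=-1)<.16)
  P=C[m]; print(len(P),cv2.minAreaRect((P[:,:2]*1000).astype(np.float32)),np.median(P[:,2]))
  A=np.c_[P[:,:2]-P[:,:2].mean(0),np.ones(len(P))]; print("plane",np.linalg.lstsq(A,P[:,2],rcond=None)[0])
E
```

```text
t: 7.2
position: [0.5645, -0.2123, 0.2575]
tcp_rot: [-180.0, 0.1, 13.9]
ft_force: [-1.1, 0.1, -6.7]
opening: 0.023
finger_force: 59.3
[ 0.5645 -0.2123  0.2575] [-1.79954920e+02  7.89857962e-02  1.38548307e+01] [-1.07546612  0.05133255 -6.69697353] [-0.00460763 -0.02357612 -0.01521758]
481 ((540.740966796875, -214.2817840576172), (110.34383392333984, 32.55153274536133), 23.338735580444336) 0.28684140287500043
plane [ 0.04842186 -0.26967429  0.28543535]
1247 ((534.3253173828125, -222.0154266357422), (168.2675018310547, 162.28985595703125), 13.763601303100586) 0.21846554310789862
plane [-0.09402122 -0.04239936  0.21683215]
```

```bash
python3 -m inch '[[[-1,6,0],-0.4],[[-2,14,0],-0.4],[[-3,22,0],-0.4],[[-4,28,0],-0.4],[[-4.5,30,0],-0.4],[[-4.5,30,0],-0.4],[[-4.5,30,0],-0.4],[[-4.5,30,0],-0.4],[[-4.5,30,0],-0.4],[[-4.5,30,0],-0.4],[[-4.5,30,0],-0.4],[[-4.5,30,0],-0.4],[[-4,28,0],-0.4],[[-4,24,0],-0.4],[[-3,20,0],-0.4],[[-3,16,0],-0.4],[[-2,12,0],-0.4],[[-1,7,0],0],[[0,3,0],0],[[0,0,0],0]]'
python3 - <<'E'
from h import *
s=sense(); print(np.round(s["position"],4),s["tcp_rot"],s["ft_force"],s["torque"])
for n in("side","wrist","top"):
  p=eyes.capture(n); cv2.imwrite(f"pics/{n}2.png",p["image"]); np.savez(n+"2",**p); C=cloud(p)
  for nm,zz in (("tray",.16),("lug",.16),("dock_socket",.095),("dock_catch",.11),("dock",0)):
    for r in eyes.place_of(p,nm)[:5]: print(n,nm,round(r["confidence"],2),r["centre"],np.round(world(p,r["centre"],zz),4))
E
```

```text
t: 9.25
position: [0.5019, 0.2076, 0.2583]
tcp_rot: [180.0, 0.0, 7.1]
ft_force: [1.0, -0.1, -6.4]
opening: 0.0232
finger_force: 59.6
[0.5019 0.2076 0.2583] [1.79987672e+02 7.87425119e-03 7.06747669e+00] [ 0.99228286 -0.08903847 -6.41485902] [-0.06642919  0.02392358  0.00862601]
side tray 0.6 [243.7, 159.3] [0.5067 0.2138 0.16  ]
side lug 0.96 [258.5, 143.2] [0.5909 0.2712 0.16  ]
side lug 0.42 [252.5, 156.4] [0.5316 0.2126 0.16  ]
side dock_socket 0.88 [258.6, 164.3] [0.5909 0.2818 0.095 ]
side dock_catch 0.93 [282.7, 161.3] [0.6302 0.2238 0.11  ]
side dock_catch 0.27 [237.7, 113.9] [0.7601 0.6448 0.11  ]
side dock 0.89 [252.5, 216.1] [0.5063 0.2056 0.    ]
wrist tray 0.9 [319.4, 194.8] [0.5041 0.2076 0.16  ]
wrist lug 0.64 [225.2, 57.5] [0.5926 0.2822 0.16  ]
wrist dock 0.62 [462.9, 238.6] [0.4139 0.0035 0.    ]
wrist dock 0.6 [319.8, 193.7] [0.4531 0.2004 0.    ]
top tray 0.87 [222.9, 227.4] [0.505  0.2109 0.16  ]
top lug 0.79 [190.8, 189.3] [0.5913 0.2832 0.16  ]
top dock 0.54 [202.0, 227.7] [0.5226 0.2937 0.    ]
```

View pics/side2.png

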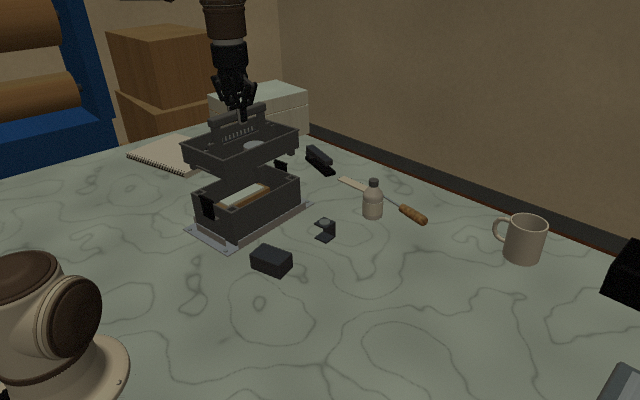

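The side view shows the tray level above the base: tray at (240,150), base at (245,205). I'll measure the tray-to-base offset from the faces in this one camera.

```bash
cat > rel.py <<'E'
from h import *
def rel(p,c,yaw,ztray,view="side"):
    "face fits in base frame guess (c,yaw): tray and base"
    C=cloud(p)-np.array([c[0],c[1],0]); a=np.radians(yaw)
    X=C[...,0]*np.cos(a)+C[...,1]*np.sin(a); Y=-C[...,0]*np.sin(a)+C[...,1]*np.cos(a); Z=C[...,2]; ok=p["z_map"]>0
    for nm,z0,z1 in(("tray",ztray+.024,ztray+.058),("base",.03,.085)):
        for ax,U,V,lim,h,sg in(("-y",Y,X,.095,.077,-1),("-x",X,Y,.065,.112,-1),("+y",Y,X,.095,.077,1)):
            m=ok&(Z>z0)&(Z<z1)&(abs(V)<lim)&(abs(U-sg*h)<.012)
            if ax=="-x": m&=abs(V)>.03
            if m.sum()<40: print(nm,ax,m.sum()); continue
            u,v,z=U[m],V[m],Z[m]
            for _ in range(4):
                A=np.c_[v,z-z.mean(),np.ones_like(v)]; k=np.linalg.lstsq(A,u,rcond=None)[0]; r=u-A@k
                g=abs(r)<2.5*max(1.48*np.median(abs(r)),3e-4); u,v,z=u[g],v[g],z[g]
            hh=h+(.001 if nm=="tray" else 0)
            print(nm,ax,len(u),"off mm",round((k[2]-sg*hh)*1000,2),"skew deg",round(np.degrees(k[0]),2),"tilt deg",round(np.degrees(k[1]),2),"sd",round(r.std()*1e3,2))
if __name__=="__main__":
    for n in("side","top"):
        print(n); rel(np.load(n+"2.npz"),(.502,.207),7.0,.16)
    print("before"); rel(np.load("side.npz"),(.502,.207),7.0,.3)
    # rim heights of tray, levelness (side view)
    p=np.load("side2.npz"); C=cloud(p); a=np.radians(7)
    d=C-np.array([.502,.207,0]); X=d[...,0]*np.cos(a)+d[...,1]*np.sin(a); Y=-d[...,0]*np.sin(a)+d[...,1]*np.cos(a)
    m=(p["z_map"]>0)&(C[...,2]>.216)&(C[...,2]<.236)&((abs(abs(X)-.1115)<.003)|(abs(abs(Y)-.0765)<.003))&(abs(X)<.115)&(abs(Y)<.08)
    x,y,z=X[m],Y[m],C[...,2][m]
    for _ in range(5):
        A=np.c_[x,y,np.ones_like(x)];k=np.linalg.lstsq(A,z,rcond=None)[0];r=z-A@k;g=abs(r)<.003;x,y,z=x[g],y[g],z[g]
    print("rim",len(x),k)
E
python3 rel.py
```

```text
side
tray -y 881 off mm 1.23 skew deg 0.13 tilt deg -0.06 sd 1.16
tray -x 233 off mm 0.6 skew deg -0.14 tilt deg -0.41 sd 0.71
tray +y 415 off mm -2.34 skew deg 0.02 tilt deg 0.47 sd 1.42
base -y 1148 off mm 2.61 skew deg 0.21 tilt deg 0.07 sd 1.12
base -x 267 off mm 0.06 skew deg -0.23 tilt deg -0.03 sd 0.87
base +y 699 off mm -1.38 skew deg 0.17 tilt deg -0.43 sd 1.41
top
tray -y 77 off mm 4.24 skew deg 0.38 tilt deg -1.26 sd 5.99
tray -x 16
tray +y 179 off mm -4.84 skew deg 0.11 tilt deg -0.19 sd 0.42
base -y 146 off mm -0.32 skew deg 0.09 tilt deg 0.1 sd 0.15
base -x 4
base +y 0
before
tray -y 0
tray -x 0
tray +y 0
base -y 1128 off mm 2.61 skew deg 0.19 tilt deg -0.06 sd 1.15
base -x 268 off mm -0.03 skew deg -0.23 tilt deg -0.04 sd 0.79
base +y 761 off mm -1.29 skew deg 0.05 tilt deg -0.21 sd 1.54
rim 325 [-0.00052592  0.00138866  0.22208547]
```

```bash
python3 -m inch '[[[-0.3,0.6,-4],0],[[-0.3,0.6,-10],0],[[0,0,-12],0],[[0,0,-12],0],[[0,0,-8],0],[[0,0,-5],0],[[0,0,-3],0],[[0,0,-1],0],[[0,0,0],0],[[0,0,0],0]]'
python3 - <<'E'
from rel import *
s=sense(); print(np.round(s["position"],4),s["tcp_rot"],s["ft_force"],s["torque"])
p=eyes.capture("side"); np.savez("side3",**p); rel(p,(.502,.207),7.1,s["position"][2]-.0995)
p=eyes.capture("side"); cv2.imwrite("pics/s3.png",cv2.resize(p["image"][90:260,150:350],None,fx=3,fy=3,interpolation=cv2.INTER_CUBIC)); rel(p,(.502,.207),7.1,s["position"][2]-.0995)
E
```

```text
t: 11.15
position: [0.5016, 0.209, 0.2038]
tcp_rot: [-180.0, -0.1, 7.1]
ft_force: [0.1, 0.5, -6.8]
opening: 0.0229
finger_force: 59.6
[0.5016 0.209  0.2038] [-1.79973638e+02 -6.04035044e-02  7.06778188e+00] [ 0.05090912  0.47264433 -6.82655247] [ 0.02396691 -0.00982262 -0.04317195]
tray -y 802 off mm 2.69 skew deg -0.05 tilt deg -0.14 sd 1.12
tray -x 222 off mm 0.51 skew deg -0.05 tilt deg -0.19 sd 0.78
tray +y 389 off mm -0.9 skew deg 0.15 tilt deg -0.49 sd 1.42
base -y 1125 off mm 2.58 skew deg 0.08 tilt deg 0.25 sd 1.1
base -x 266 off mm -0.01 skew deg -0.17 tilt deg -0.07 sd 0.73
base +y 70 off mm -3.97 skew deg -2.6 tilt deg -3.42 sd 1.05
tray -y 805 off mm 2.69 skew deg 0.04 tilt deg -0.28 sd 1.15
tray -x 220 off mm 0.46 skew deg 0.06 tilt deg 0.4 sd 0.75
tray +y 388 off mm -0.94 skew deg -0.01 tilt deg -0.26 sd 1.38
base -y 1153 off mm 2.51 skew deg 0.09 tilt deg 0.11 sd 1.17
base -x 260 off mm 0.09 skew deg -0.04 tilt deg -0.32 sd 0.73
base +y 75 off mm 0.17 skew deg 1.82 tilt deg -0.66 sd 1.43
```

View pics/s3.png

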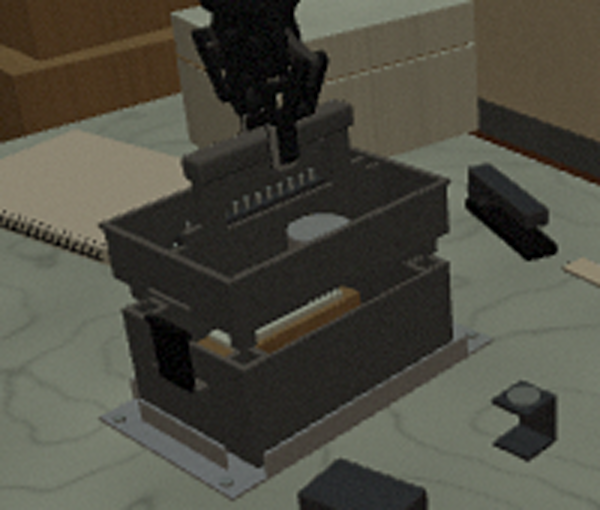

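The crop shows the lugs hanging just above the corner blocks, well aligned. Offsets are about 0.5 mm in x and 0.1 mm in y. I'll go down slowly from here.

```bash
python3 -m inch '[[[-0.4,0,-2],0],[[0,0,-2],0],[[0,0,-1.5],0],[[0,0,-1],0],[[0,0,0],0]]'; python3 -m inch '[[[0,0,-1],0],[[0,0,-1],0],[[0,0,-0.5],0],[[0,0,0],0]]'
```

```text
t: 11.75
position: [0.5008, 0.2087, 0.1965]
tcp_rot: [180.0, 0.0, 7.1]
ft_force: [-0.2, -0.1, -7.6]
opening: 0.0228
finger_force: 59.6
t: 12.15
position: [0.5008, 0.2088, 0.1942]
tcp_rot: [180.0, 0.0, 7.1]
ft_force: [-0.0, 0.9, -7.4]
opening: 0.0234
finger_force: 59.6
```

```bash
python3 -m inch '[[[0,0,-0.5],0],[[0,0,-0.5],0],[[0,0,0],0]]'
```

```text
t: 12.45
position: [0.5008, 0.2088, 0.1932]
tcp_rot: [180.0, 0.0, 7.1]
ft_force: [0.1, 1.1, -6.4]
opening: 0.0231
finger_force: 59.6
```

```bash
python3 -m inch '[[[0,0,-0.5],0],[[0,0,-0.5],0],[[0,0,0],0]]'
```

```text
t: 12.75
position: [0.5008, 0.2088, 0.1922]
tcp_rot: [180.0, 0.0, 7.1]
ft_force: [0.4, 0.3, -7.0]
opening: 0.0232
finger_force: 59.6
```

```bash
python3 -m inch '[[[0,0,-0.5],0],[[0,0,0],0]]'
```

```text
t: 12.95
position: [0.5008, 0.2088, 0.1917]
tcp_rot: [180.0, 0.0, 7.1]
ft_force: [0.1, 1.2, -7.5]
opening: 0.0232
finger_force: 59.6
```

```bash
python3 -m inch '[[[0,0,-0.5],0],[[0,0,-0.5],0],[[0,0,0],0]]'
```

```text
t: 13.25
position: [0.5008, 0.2088, 0.1907]
tcp_rot: [180.0, 0.0, 7.1]
ft_force: [-0.5, 0.4, -7.1]
opening: 0.0231
finger_force: 59.6
```

```bash
python3 -m inch '[[[0,0,-0.5],0],[[0,0,-0.5],0],[[0,0,0],0]]'
```

```text
t: 13.55
position: [0.5008, 0.2088, 0.1897]
tcp_rot: [180.0, 0.0, 7.1]
ft_force: [-0.6, -0.7, -5.9]
opening: 0.0231
finger_force: 59.6
```

```bash
python3 -m inch '[[[0,0,-0.5],0],[[0,0,-0.5],0],[[0,0,0],0]]'
```

```text
t: 13.85
position: [0.5008, 0.2088, 0.1887]
tcp_rot: [180.0, 0.0, 7.1]
ft_force: [0.2, -0.6, -6.1]
opening: 0.0233
finger_force: 59.6
```

The lugs have gone past the socket mouths with no contact force, so they are in. Next I'll press on through the catches.

```bash
python3 -m inch '[[[0,0,-1],0],[[0,0,-1],0],[[0,0,-1],0],[[0,0,0],0]]'; python3 - <<'E'
from rel import *
s=sense(); p=eyes.capture("side"); rel(p,(.502,.207),7.1,s["position"][2]-.0995); print(s["torque"])
E
```

```text
t: 14.25
position: [0.501, 0.2089, 0.1859]
tcp_rot: [-180.0, -0.0, 7.1]
ft_force: [0.9, 0.2, -6.3]
opening: 0.0227
finger_force: 59.7
tray -y 784 off mm 2.6 skew deg 0.04 tilt deg -0.31 sd 1.09
tray -x 219 off mm 0.04 skew deg -0.0 tilt deg -0.17 sd 0.75
tray +y 386 off mm -0.77 skew deg 0.07 tilt deg -0.97 sd 1.42
base -y 1133 off mm 2.62 skew deg 0.09 tilt deg -0.02 sd 1.18
base -x 264 off mm 0.06 skew deg -0.05 tilt deg -0.1 sd 0.76
base +y 3
[-0.06957089 -0.09678614  0.0656305 ]
```

Aligned to within 0.1 mm on both faces. I'll keep pressing.

```bash
python3 -m inch '[[[0,0,-0.5],0],[[0,0,-0.5],0],[[0,0,0],0]]'; python3 -m inch '[[[0,0,-0.5],0],[[0,0,-0.5],0],[[0,0,0],0]]'
```

```text
t: 14.6
position: [0.5011, 0.2089, 0.1854]
tcp_rot: [-180.0, -0.0, 7.1]
ft_force: [-0.6, -1.0, -3.3]
opening: 0.0231
finger_force: 60.1
t: 14.9
position: [0.5012, 0.209, 0.1846]
tcp_rot: [-180.0, -0.1, 7.1]
ft_force: [-2.9, -1.3, 0.8]
opening: 0.023
finger_force: 60.6
```

```bash
python3 -m inch '[[[0,0,-0.5],0],[[0,0,-0.5],0],[[0,0,0],0]]'
```

```text
t: 15.2
position: [0.5013, 0.209, 0.1837]
tcp_rot: [-180.0, -0.1, 7.1]
ft_force: [-3.5, -1.1, 5.6]
opening: 0.0229
finger_force: 61.1
```

```bash
python3 -m inch '[[[0,0,-0.5],0],[[0,0,-0.5],0],[[0,0,0],0]]'
```

```text
t: 15.5
position: [0.5014, 0.209, 0.1832]
tcp_rot: [-180.0, -0.1, 7.1]
ft_force: [-4.0, -1.4, 7.2]
opening: 0.0229
finger_force: 61.6
```

```bash
python3 -m inch '[[[0,0,-0.5],0],[[0,0,-0.5],0],[[0,0,0],0]]'
```

```text
t: 15.8
position: [0.5015, 0.209, 0.1829]
tcp_rot: [-180.0, -0.1, 7.1]
ft_force: [-5.9, -0.7, 9.7]
opening: 0.0226
finger_force: 61.9
```

```bash
python3 -m inch '[[[0,0,-0.5],0],[[0,0,-0.5],0],[[0,0,0],0]]'
```

```text
t: 16.1
position: [0.5016, 0.2091, 0.1825]
tcp_rot: [-180.0, -0.2, 7.1]
ft_force: [-6.2, -0.1, 13.1]
opening: 0.0232
finger_force: 62.3
```

```bash
python3 -m inch '[[[0,0,-0.5],0],[[0,0,-0.5],0],[[0,0,0],0]]'
```

```text
t: 16.4
position: [0.5016, 0.2091, 0.1822]
tcp_rot: [-180.0, -0.2, 7.1]
ft_force: [-7.2, -1.2, 16.8]
opening: 0.0229
finger_force: 62.7
```

```bash
python3 -m inch '[[[-0.5,0,0],0],[[-0.5,0,0],0],[[0,0,0],0]]'; python3 - <<'E'
from rel import *
s=sense(); p=eyes.capture("side"); rel(p,(.502,.207),7.1,s["position"][2]-.0995); print(s["torque"],s["position"])
E
```

```text
t: 16.7
position: [0.5014, 0.2092, 0.1822]
tcp_rot: [-180.0, -0.3, 7.1]
ft_force: [-4.7, -1.8, 14.3]
opening: 0.0228
finger_force: 62.3
tray -y 788 off mm 2.81 skew deg 0.12 tilt deg 0.17 sd 1.12
tray -x 213 off mm 0.91 skew deg -0.01 tilt deg -0.21 sd 0.88
tray +y 370 off mm -0.82 skew deg 0.08 tilt deg -0.53 sd 1.38
base -y 1140 off mm 2.58 skew deg 0.04 tilt deg -0.13 sd 1.15
base -x 265 off mm 0.03 skew deg -0.08 tilt deg 0.01 sd 0.78
base +y 1
[-0.59983103  1.09795107 -0.0678662 ] [0.50144745 0.20917692 0.18220786]
```

```bash
python3 -m inch '[[[-0.5,0,0],0],[[-0.5,-0.2,0],0],[[0,0,0],0]]'; python3 -m inch '[[[0,0,-0.5],0],[[0,0,-0.5],0],[[0,0,0],0]]'
```

```text
t: 17.05
position: [0.5012, 0.2092, 0.1822]
tcp_rot: [-180.0, -0.4, 7.1]
ft_force: [-1.3, -1.7, 12.2]
opening: 0.0235
finger_force: 62.3
t: 17.35
position: [0.5004, 0.209, 0.1807]
tcp_rot: [-180.0, -0.3, 7.1]
ft_force: [-4.9, -2.2, 12.1]
opening: 0.0233
finger_force: 62.3
```

```bash
python3 -m inch '[[[-0.2,0,-0.5],0],[[-0.2,0,-0.5],0],[[0,0,0],0]]'; python3 -c "
from h import *
s=sense();print(s['torque'],s['position'])"
```

```text
t: 17.65
position: [0.4999, 0.2091, 0.1797]
tcp_rot: [-179.9, -0.3, 7.1]
ft_force: [-5.2, -1.8, 11.8]
opening: 0.0234
finger_force: 62.2
[-0.48815726  0.76174311 -0.03829117] [0.49991072 0.20905041 0.17971146]
```

```bash
python3 -m inch '[[[0,0,-0.5],0],[[0,0,-0.5],0],[[0,0,0],0]]'
```

```text
t: 17.95
position: [0.4994, 0.2092, 0.1764]
tcp_rot: [-179.9, -0.2, 7.1]
ft_force: [1.1, 0.2, 1.8]
opening: 0.0233
finger_force: 61.3
```

```bash
python3 -m inch '[[[0,0,-0.5],0],[[0,0,-0.5],0],[[0,0,0],0]]'
```

```text
t: 18.25
position: [0.4999, 0.2093, 0.1758]
tcp_rot: [-180.0, -0.2, 7.1]
ft_force: [2.9, 1.1, 5.2]
opening: 0.0233
finger_force: 61.7
```

```bash
python3 -m inch '[[[0,0,-0.5],0],[[0,0,-0.5],0],[[0,0,0],0]]'; python3 - <<'E'
from rel import *
s=sense(); p=eyes.capture("side"); rel(p,(.502,.207),7.1,s["position"][2]-.0995); print(s["torque"],s["position"])
E
```

```text
t: 18.55
position: [0.5, 0.2093, 0.1757]
tcp_rot: [-180.0, -0.2, 7.1]
ft_force: [0.0, 0.4, 9.9]
opening: 0.0231
finger_force: 62.3
tray -y 774 off mm 3.16 skew deg 0.0 tilt deg 0.02 sd 1.13
tray -x 204 off mm -0.99 skew deg -0.08 tilt deg 0.02 sd 0.64
tray +y 386 off mm -0.2 skew deg -0.01 tilt deg -1.45 sd 1.43
base -y 1143 off mm 2.54 skew deg 0.04 tilt deg 0.11 sd 1.2
base -x 265 off mm -0.04 skew deg -0.2 tilt deg 0.09 sd 0.74
base +y 0
[-0.00833578  0.38968879  0.0765343 ] [0.49996857 0.20929165 0.17571302]
```

```bash
python3 -m inch '[[[0,0,-0.5],0],[[0,0,-0.5],0],[[0,0,-0.5],0],[[0,0,0],0]]'; python3 - <<'E'
from h import *
p=eyes.capture("side"); C=cloud(p); cv2.imwrite("pics/s4.png",cv2.resize(p["image"][90:260,150:350],None,fx=3,fy=3,interpolation=cv2.INTER_CUBIC))
a=np.radians(7.1); d=C-np.array([.502,.207,0]); X=d[...,0]*np.cos(a)+d[...,1]*np.sin(a); Y=-d[...,0]*np.sin(a)+d[...,1]*np.cos(a)
m=(p["z_map"]>0)&(C[...,2]>.13)&(C[...,2]<.152)&((abs(abs(X)-.1115)<.003)|(abs(abs(Y)-.0765)<.003))&(abs(X)<.116)&(abs(Y)<.081)
x,y,z=X[m],Y[m],C[...,2][m]
for _ in range(5):
    A=np.c_[x,y,np.ones_like(x)];k=np.linalg.lstsq(A,z,rcond=None)[0];r=z-A@k;g=abs(r)<.003;x,y,z=x[g],y[g],z[g]
print("rim",len(x),k, sense()["position"])
E
```

```text
t: 19.0
position: [0.5001, 0.2093, 0.1757]
tcp_rot: [-180.0, -0.3, 7.1]
ft_force: [-2.3, -0.1, 15.5]
opening: 0.0231
finger_force: 63.1
rim 242 [ 0.0033475  -0.00846256  0.13679028] [0.50005276 0.20931367 0.17565969]
```

View pics/s4.png

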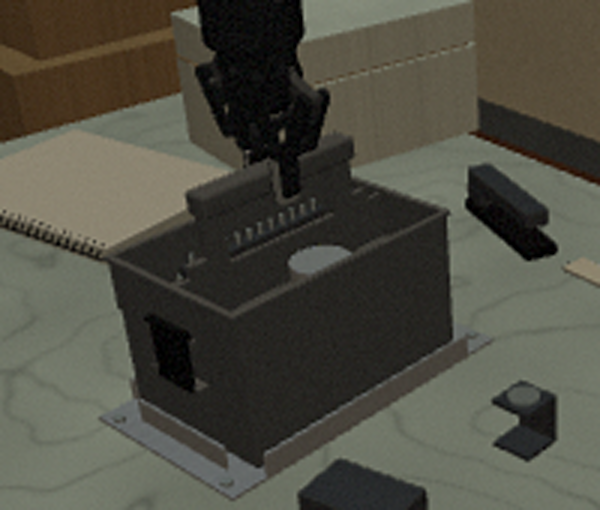

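The crop shows the tray seated on the base: no gap along the seam, the near catch over the ledge at (170,350), and the die and tin inside. I'll unload the arm, open the fingers and retreat straight up.

```bash
python3 -m inch '[[[0,0,0.5],0],[[0.2,0,0.5],0],[[0,0,0.5],0],[[0,0,0.5],0],[[0,0,0],0]]'; python3 -m inch '[[[0,0,0],0],[[0,0,0],0],[[0,0,0],0],[[0,0,0],0],[[0,0,0],0],[[0,0,0],0],[[0,0,0],0],[[0,0,0],0],[[0,0,0],0]]' 1; python3 -m inch '[[[0,0,2],0],[[0,0,5],0],[[0,0,10],0],[[0,0,20],0],[[0,0,25],0],[[0,0,25],0],[[0,0,25],0],[[0,0,20],0],[[0,0,10],0],[[0,0,0],0],[[0,0,0],0]]'
python3 - <<'E'
from rel import *
for n in("side","wrist"):
    p=eyes.capture(n); C=cloud(p); ok=p["z_map"]>0
    cv2.imwrite(f"pics/{n}5.png",p["image"])
    a=np.radians(7.1); d=C-np.array([.502,.207,0]); X=d[...,0]*np.cos(a)+d[...,1]*np.sin(a); Y=-d[...,0]*np.sin(a)+d[...,1]*np.cos(a)
    for nm,m in(("bar",(abs(Y)<.012)&(abs(X)<.08)&(C[...,2]>.19)&(C[...,2]<.22)),("rim-y",(abs(Y+.076)<.004)&(abs(X)<.1)&(C[...,2]>.139)&(C[...,2]<.155)),("rim+y",(abs(Y-.076)<.004)&(abs(X)<.1)&(C[...,2]>.139)&(C[...,2]<.155))):
        m=m&ok
        if m.sum()>20:
            x,z=X[m],C[...,2][m]; g=abs(z-np.median(z))<.003; print(n,nm,g.sum(),"z",np.median(z).round(4),"slope",np.polyfit(x[g],z[g],1)[0].round(4), "x",x.min().round(3),x.max().round(3),"Y",np.median(Y[m]).round(4))
    for th in("glue","loupe","weight","die","tin"):
        for r in eyes.place_of(p,th)[:1]: print(n,th,round(r["confidence"],2),np.round(world(p,r["centre"],.097 if th in("die","tin") else 0),4))
E
```

```text
t: 19.55
position: [0.5, 0.2093, 0.1757]
tcp_rot: [-180.0, -0.2, 7.1]
ft_force: [1.1, -0.4, 7.1]
opening: 0.0237
finger_force: 62.0
t: 20.45
position: [0.4987, 0.2086, 0.1743]
tcp_rot: [-180.0, -0.0, 7.1]
ft_force: [-0.7, -0.0, 0.7]
opening: 0.0854
finger_force: 0.0
t: 21.55
position: [0.4982, 0.2085, 0.3156]
tcp_rot: [180.0, 0.1, 7.1]
ft_force: [-0.5, 0.3, -0.4]
opening: 0.0851
finger_force: 0.0
side bar 278 z 0.2019 slope 0.001 x -0.08 0.077 Y -0.0073
side rim-y 170 z 0.1421 slope 0.0004 x -0.1 0.098 Y -0.0767
side rim+y 46 z 0.1415 slope -0.0113 x -0.098 0.09 Y 0.0774
side glue 0.6 [ 0.7355 -0.006   0.    ]
side loupe 0.71 [ 0.5727 -0.0093  0.    ]
side weight 0.78 [ 0.4229 -0.003   0.    ]
side die 0.62 [0.4919 0.2477 0.097 ]
wrist bar 4677 z 0.2039 slope -0.0004 x -0.077 0.078 Y 0.0016
wrist rim-y 1047 z 0.1421 slope 0.0001 x -0.099 0.1 Y -0.0745
wrist rim+y 576 z 0.1419 slope -0.0001 x -0.1 0.1 Y 0.0786
wrist loupe 0.79 [0.5759 0.0041 0.    ]
wrist weight 0.94 [0.4208 0.0022 0.    ]
wrist die 0.53 [0.5124 0.1734 0.097 ]
wrist tin 0.86 [0.5123 0.1719 0.097 ]
```

View pics/wrist5.png

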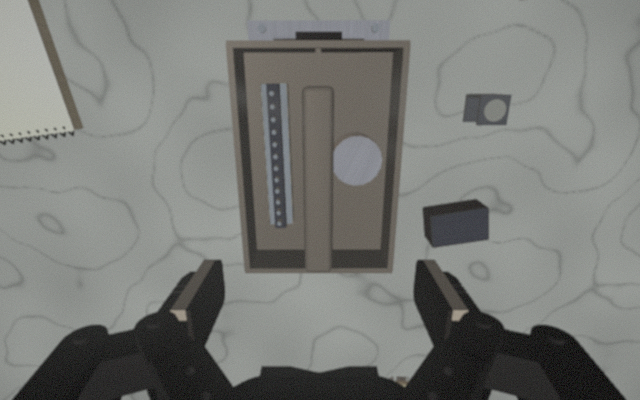

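The wrist view shows the tray square and level on the base, with the die at (277,155) and the tin at (357,160) inside and the far catch at (318,36). Rim and bar heights match home, so I'm handing it in.

```bash
python3 -c "
from plant import ticket
print(ticket.close_job())"
```

```text
the job is handed in; nothing more can be done
None
```

The tray is stacked and pressed home under the catches, level by the last measurement, with the die and tin still in it and the glue bottle, loupe and weight not disturbed; the arm let go and backed off, and the job was handed in at about 22 s (hand-in returned no verdict).

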